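# Eject the amber vial and trap it on the ramp

## Task

Press the green ejector key of the dispenser that holds the amber vial right down with one fingertip, and with the other finger stop the vial on the ramp before it rolls off the open end. Do not grip or lift the vial, do not work the blue vial's dispenser, and leave everything else as it stands. Finish while holding: the key still held down and the vial at rest on the ramp against the other finger.

Things in the scene. Friction and masses are not known exactly. Their poses are not given: they have to be found in the camera images.
- amber_unit: Dispenser of the amber vial, fixed; amber stripe on top of its housing; base 130 x 210 mm. Origin on the table, z up. y runs along the vial lane: white spring housing (y -114 to -60 mm), nest under a clear window (y -60 to -18, top 87 high), open ramp (to y +90). x runs from the key side to the lane; lane centre line at x +20 mm, 54 mm wide between walls 3 mm thick, 12 mm above its floor.
- amber_crest (a point): Crest of the amber dispenser's lane floor: unit x +20, y -20 mm, 50 mm high. From here the white ramp falls at 15 degrees towards +y.
- amber_ramp_end (a point): Floor of the open end of the amber dispenser's ramp: unit x +20, y +90 mm, 20 mm high. Nothing stops a vial here. Axes as the unit's.
- amber_key_top (a point): Centre of the top of the amber dispenser's green ejector key, 30 mm (unit x) by 40 mm (unit y), beside the ramp at unit x -45, y +35 mm; 51 mm high when up, 43 mm fully down. The pedestal around it is 38 mm high. Moves with the key.
- amber_key (a joint): How far the amber ejector key is pressed: 0 up, 0.008 m fully down. Its spring takes about 1 N at first, 4 N at the bottom and lifts it again. A pusher behind the vial goes 4 times as far towards +y (32 mm) and pushes the vial over the crest at about 5 to 6 mm of key travel; a sharp blow can throw it out sooner. It then rolls off the ramp within half a second.
- amber_catch (a point): Point on the amber dispenser's ramp floor, on the lane's centre line beside the key: unit x +20, y +35 mm, 35 mm high, 65 mm from the key's centre. With the key fully down, a second fingertip level with the pressing one is 8 mm above the ramp here, below a vial's axis (15 mm above the floor). Axes as the unit's.
- amber_vial: Glass vial, amber body, paper label, aluminium cap: 30 mm diameter, 50 mm long (10 mm of it neck and cap), about 45 g, loose. Origin on its axis at half length; x along it, towards the cap. It starts lying across the lane (x along unit x) in the nest at unit y -40 mm, axis 64 mm high, seen through the clear window, and rolls towards unit +y.
- blue_unit: Dispenser of the blue vial, fixed; blue stripe on top of its housing; base 130 x 210 mm. Origin on the table, z up. y runs along the vial lane: white spring housing (y -114 to -60 mm), nest under a clear window (y -60 to -18, top 87 high), open ramp (to y +90). x runs from the key side to the lane; lane centre line at x +20 mm, 54 mm wide between walls 3 mm thick, 12 mm above its floor.
- blue_crest (a point): Crest of the blue dispenser's lane floor: unit x +20, y -20 mm, 50 mm high. From here the white ramp falls at 15 degrees towards +y.
- blue_ramp_end (a point): Floor of the open end of the blue dispenser's ramp: unit x +20, y +90 mm, 20 mm high. Nothing stops a vial here. Axes as the unit's.
- blue_key_top (a point): Centre of the top of the blue dispenser's green ejector key, 30 mm (unit x) by 40 mm (unit y), beside the ramp at unit x -45, y +35 mm; 51 mm high when up, 43 mm fully down. The pedestal around it is 38 mm high. Moves with the key.
- blue_key (a joint): How far the blue ejector key is pressed: 0 up, 0.008 m fully down. Its spring takes about 1 N at first, 4 N at the bottom and lifts it again. A pusher behind the vial goes 4 times as far towards +y (32 mm) and pushes the vial over the crest at about 5 to 6 mm of key travel; a sharp blow can throw it out sooner. It then rolls off the ramp within half a second.
- blue_catch (a point): Point on the blue dispenser's ramp floor, on the lane's centre line beside the key: unit x +20, y +35 mm, 35 mm high, 65 mm from the key's centre. With the key fully down, a second fingertip level with the pressing one is 8 mm above the ramp here, below a vial's axis (15 mm above the floor). Axes as the unit's.
- blue_vial: Glass vial, blue body, paper label, aluminium cap: 30 mm diameter, 50 mm long (10 mm of it neck and cap), about 45 g, loose. Origin on its axis at half length; x along it, towards the cap. It starts lying across the lane (x along unit x) in the nest at unit y -40 mm, axis 64 mm high, seen through the clear window, and rolls towards unit +y.
- spare_vial: Spare amber vial standing upright on the table beyond the amber dispenser, 30 mm diameter, 50 mm tall; origin at the centre of its underside. Leave alone.
- carton: Red medicine carton, 35 x 75 x 55 mm tall, loose on the table beyond the blue dispenser; origin at the centre of its underside. Leave alone.
- phone: Black phone lying flat, 75 x 155 x 8 mm, loose; origin at the centre of its underside. Leave alone.
- syringe: Capped syringe lying flat, about 140 mm long, 24 mm wide, 19 mm high, loose; origin under the barrel's rear end, x towards the orange cap (110 mm). Leave alone.
- antiseptic: Brown antiseptic bottle, 64 mm diameter, 150 mm tall, loose; origin at the centre of its underside. Leave alone.
- swab_jar: White ceramic swab jar, 80 mm diameter, 80 mm tall, loose; origin at the centre of its underside. Leave alone.

How it is judged:
By the outcome, as a careful person would: the job done as asked, in the order asked, and still so for the second after the job is handed in, while the arm keeps its last pose, push and grip.
It also fails if it takes over 38 s, if anything falls off the work surface, if the arm or the gripper's body presses on something with over 40 N, if the wrist force passes 120 N, or if a joint passes its speed limit or range.

## Robot

A 6-joint arm with a two-finger parallel gripper is mounted at the origin on the work surface. World frame = base frame: x ahead of the robot, y to its left, z up, the work surface at z = 0. Lengths are in mm, angles in rad, forces in N, time in s.
With the tool pointing down it reaches from about 300 to 875 mm from the base axis. Payload 6.4 kg.
Tool frame: the origin (TCP) lies at the very end of the fingers, on their centre line; the grasp point (between the pads) lies 19 mm behind it (env.grip_point_offset is the distance from the TCP to the grasp point, in mm); z points along the fingers, y is the line along which they close (so a half turn about z gives the same grasp; the last joint's range is limited). The gripper opens to 85 mm and grips with 20 to 120 N. Pads are 22 mm wide; open, the fingers measure 114 mm over their backs; the gripper's body (76 mm by 85 mm) begins 54 mm behind the grasp point. The pads swing forward as they close: fully open they stand 13 mm farther back than shut.
Start: joints at [-1.46, 0.181, 1.607, -0, 1.354, -0.206], TCP at [179.144, -546.396, 231.288] pointing down, gripper open.
Joint ranges: [-2.99, 2.99], [-0.89, 2.07], [0.3, 2.58], [-1.14, 4.28], [0, 2.63], [-3.12, 3.12]. Speed limits (rad/s): [2.57, 2.57, 3.01, 3.14, 3.14, 3.14].

## Interface

Orientations are given as a rotation vector (axis times angle).
In Python, from plant import env gives the robot as it stands.
- The arm moves only by the tool step_arm, never from a script. Its argument "targets" is a list of rows, each a list of 7 numbers: the shift along the world's x, y, z in cm, then the turn, a rotation vector about the world's x, y, z in rad, then the opening in per cent of the stroke, from 0 (shut) to 100 (fully open). A call has 1 to 10 rows; each row shifts and turns the commanded pose from where the row before left it; what a row does not reach is not made up. A row lasts 1/12 s, in which the tool goes at most 41.7 mm and 7.16 degrees, less where a joint would pass 70% of its speed; a pose out of reach is approached as far as the arm can. A call is refused whole if a number of a shift passes 4.17 or a number of a turn 0.125, either way. A call with a gripper value outside its range is refused whole. The fingers move at their own pace and stop on an object; the grip force is fixed at half the most. Time passes only in rows, so rows that do not move let the fingers close. It gives the time, the measured TCP pose, the force, the opening and the grip force at its end, in the units of the state.
- env.sense(): the state, without advancing time (a new reading comes with each control period).
- env.camera(name): name is "scene" or "top" or "wrist"; returns the picture (384x512x3 uint8, red, green, blue); there is no depth.
- env.calibration(name): a dict with "mtx" (3x3 intrinsics, pixels), "dist" ([k1, k2, p1, p2, k3] as OpenCV has them; the pictures are not rectified), "R" (3x3) and "t" (3): a world point X has camera coordinates R X + t; the wrist camera has in their place "T_tool_cam" (4x4, takes a point from camera to tool coordinates, whose origin is the TCP and whose axes are the flange's). Camera axes: x right, y down, z forward; pixel columns grow to the right and rows downward; lengths in mm; the calibration is good to about 2 mm. A picture is of the moment at which its call begins: read the wrist's pose just before it. calibration takes no time and is no camera call.
- env.hand_in(): hands the job in; it is judged then, once.
The state is a dict: "t": time; "joints": joint angles; "qd": joint speeds; "joint_efforts": joint torques, N m; "eef_pos": TCP position; "ee_rot": TCP orientation; "contact_force": force on the tool from outside, world axes, zero at the start; "torque": the same for the moment, N m; "grip_width": finger opening in mm; "grip_force": force on a finger pad.
Only numpy, scipy, OpenCV 4.12 (cv2) and the standard library are available. Lean on these libraries where they do the work, as an engineer would, in place of code of your own. Each camera call takes 0.05 s, during which the arm holds its last target. There are 200 camera calls.

## Working session

There is one attempt and no reset: what is moved stays moved. The work goes in short steps, Python scripts to look and compute and a tool call to move; the robot and the scene stay as the last step left them, time stands still between calls to the robot, and variables do not carry over. Pictures are saved under pics/ and viewed, at most 10 in all, crops included, and the job is handed in when it is done.

Besides the shell and the picture viewer there is one more tool, called as name(argument=value, ...) on one line, values as JSON. step_arm: Moves the arm, as the interface text tells. Its arguments: {"type":"object","properties":{"targets":{"type":"array"}},"required":["targets"]}

```bash
mkdir -p pics; ls
python3 - <<'E'
from plant import env
import cv2,numpy as np
for n in("top","scene"):
    cv2.imwrite(f"pics/{n}0.png",env.camera(n)[:,:,::-1])
    c=env.calibration(n);print(n,c)
s=env.sense();print(s)
print(env.calibration("wrist"))
E
```

```text
pics
top {'mtx': array([[402.50317342,   0.        , 255.0312038 ],
       [  0.        , 402.50317342, 193.31088805],
       [  0.        ,   0.        ,   1.        ]]), 'dist': array([0.01966785, 0.        , 0.        , 0.        , 0.        ]), 'R': array([[ 0.02823447, -0.99918819,  0.02873635],
       [-0.98377889, -0.03287076, -0.17634799],
       [ 0.17714942, -0.02329112, -0.98390833]]), 't': array([-3.67379428e-01,  5.54973027e+02,  1.05769035e+03])}
scene {'mtx': array([[459.73030191,   0.        , 254.80784185],
       [  0.        , 459.73030191, 190.45858413],
       [  0.        ,   0.        ,   1.        ]]), 'dist': array([-0.00407895,  0.        ,  0.        ,  0.        ,  0.        ]), 'R': array([[-0.16193842,  0.98651619,  0.02370145],
       [ 0.55601183,  0.11106058, -0.82372106],
       [-0.81524646, -0.12021381, -0.56649965]]), 't': array([  61.62756346, -262.45124876, 1771.263931  ])}
{'t': 0.1, 'joints': array([-1.46027948e+00,  1.81481914e-01,  1.60790692e+00, -8.49564417e-06,
        1.35383679e+00, -2.06319625e-01]), 'qd': array([-0.00082466, -0.002667
[... 407 characters left out ...]
': array([0.05879669, 0.01391497, 0.0635903 ]), 'grip_force': 0.0, 'grip_width': 85.20763307606337}
{'mtx': array([[302.97239211,   0.        , 252.81536577],
       [  0.        , 302.97239211, 188.74737376],
       [  0.        ,   0.        ,   1.        ]]), 'dist': array([-0.05350075,  0.        ,  0.        ,  0.        ,  0.        ]), 'T_tool_cam': array([[ 1.26525034e-03, -9.52465766e-01, -3.04643012e-01,
         7.76386919e+01],
       [ 9.99999073e-01,  1.35831987e-03, -9.35652618e-05,
        -9.67255501e-02],
       [ 5.02920364e-04, -3.04642611e-01,  9.52466601e-01,
        -1.42409453e+02],
       [ 0.00000000e+00,  0.00000000e+00,  0.00000000e+00,
         1.00000000e+00]])}
```

View pics/top0.png

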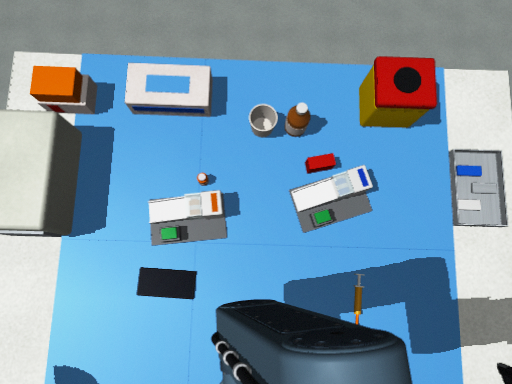

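View pics/scene0.png

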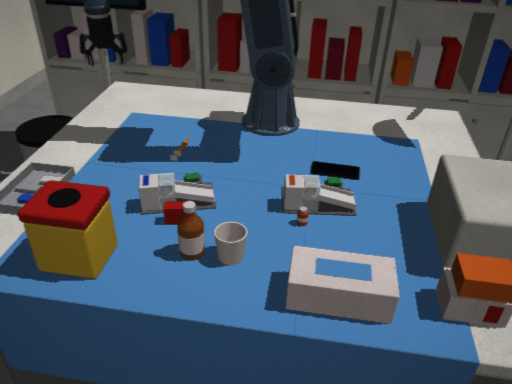

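```bash
cat > h.py <<'E'
import cv2,numpy as np
from scipy.spatial.transform import Rotation as Ro
from plant import env
def ray(name,px,s=None):
    c=env.calibration(name);K,d=c["mtx"],c["dist"]
    p=cv2.undistortPoints(np.array(px,float).reshape(-1,1,2),K,d)[:,0]
    v=np.c_[p,np.ones(len(p))]
    if name=="wrist":
        T=np.eye(4);T[:3,:3]=Ro.from_rotvec(s["ee_rot"]).as_matrix();T[:3,3]=s["eef_pos"]
        M=T@c["T_tool_cam"];return M[:3,3],v@M[:3,:3].T
    return -c["R"].T@c["t"],v@c["R"]
def onz(name,px,z,s=None):
    o,v=ray(name,px,s);return o+v*((z-o[2])/v[:,2])[:,None]
def green(im,amin=30):
    h=cv2.cvtColor(im,cv2.COLOR_RGB2HSV);m=cv2.inRange(h,(45,100,50),(80,255,255))
    cs,_=cv2.findContours(m,0,cv2.CHAIN_APPROX_NONE);return [c for c in cs if cv2.contourArea(c)>amin],m
E
python3 - <<'E'
from h import *
im=cv2.imread("pics/top0.png")[:,:,::-1].copy()
for c in green(im)[0]:
    r=cv2.minAreaRect(c);p=cv2.boxPoints(r);P=onz("top",p,51)
    print(r,onz("top",[r[0]],51).round(1),np.diff(P[:,:2],axis=0).round(1).tolist())
im2=cv2.imread("pics/scene0.png")[:,:,::-1].copy()
for c in green(im2)[0]:
    r=cv2.minAreaRect(c);print(onz("scene",[r[0]],51).round(1))
# grey base edge near robot, white lane
print(onz("top",[[152,244],[228,237]],3).round(1))
cv2.imwrite("pics/crop.png",cv2.resize(cv2.imread("pics/top0.png")[160:260,130:250],None,fx=5,fy=5,interpolation=cv2.INTER_CUBIC))
E
```

```text
((168.73268127441406, 232.82672119140625), (11.144416809082031, 15.423076629638672), 84.2894058227539) [[439.2 244.9  51. ]] [[5.4, -40.6], [-29.6, -4.8], [-5.3, 40.4]]
((322.25, 216.25001525878906), (10.75174331665039, 14.862703323364258), 71.56504821777344) [[ 497.  -168.5   51. ]] [[14.2, -38.7], [-27.8, -9.2], [-14.1, 38.6]]
[[448.5 246.7  51. ]]
[[ 507.  -165.8   51. ]]
[[410.4 297.9   3. ]
 [436.   88.    3. ]]
```

View pics/crop.png

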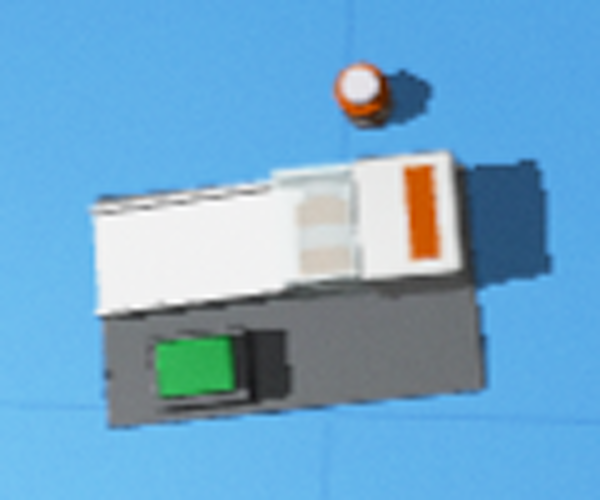

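step_arm(targets=[[0.98,2.65,0,0,0,0.046,60],[0.98,2.65,0,0,0,0.046,60],[0.98,2.65,0,0,0,0.046,60],[0.98,2.65,0,0,0,0.046,60],[0.98,2.65,0,0,0,0.046,60],[0.98,2.65,0,0,0,0.046,60],[0.98,2.65,0,0,0,0.046,60],[0.98,2.65,0,0,0,0.046,60],[0.98,2.65,0,0,0,0.046,60],[0.98,2.65,0,0,0,0.046,60]])

```text
t: 0.93
eef_pos: [277.2, -279.9, 231.0]
ee_rot: [-2.906, -1.192, -0.0]
contact_force: [-1.1, 0.6, -0.4]
grip_width: 51.5
grip_force: 0.0
```

step_arm(targets=[[0.98,2.65,0,0,0,0.046,60],[0.98,2.65,0,0,0,0.046,60],[0.98,2.65,0,0,0,0.046,60],[0.98,2.65,0,0,0,0.046,60],[0.98,2.65,0,0,0,0.046,60],[0.98,2.65,0,0,0,0.046,60],[0.98,2.65,0,0,0,0.046,60],[0.98,2.65,0,0,0,0.046,60],[0.98,2.65,0,0,0,0.046,60],[0.98,2.65,0,0,0,0.046,60]])

```text
t: 1.77
eef_pos: [375.1, -14.9, 231.1]
ee_rot: [2.558, 1.824, -0.0]
contact_force: [-0.3, -0.0, -0.1]
grip_width: 51.2
grip_force: 0.0
```

step_arm(targets=[[0.98,2.65,-0.5,0,0,0.046,60],[0.98,2.65,-0.5,0,0,0.046,60],[0.98,2.65,-0.5,0,0,0.046,60],[0.98,2.65,-0.5,0,0,0.046,60],[0.98,2.65,-0.5,0,0,0.046,60],[0.98,2.65,-0.5,0,0,0.046,60],[0.98,2.65,-0.5,0,0,0.046,60],[0.98,2.65,-0.5,0,0,0.046,60],[0.98,2.65,-0.5,0,0,0.046,60],[0.98,2.65,-0.5,0,0,0.046,60]])

```text
t: 2.6
eef_pos: [473.1, 250.0, 180.5]
ee_rot: [-2.074, -2.359, 0.001]
contact_force: [-0.2, 0.2, 0.2]
grip_width: 51.5
grip_force: 0.0
```

step_arm(targets=[[0,0,0,0,0,0,60],[0,0,0,0,0,0,60],[0,0,0,0,0,0,60]])

```text
t: 2.85
eef_pos: [472.5, 248.2, 180.8]
ee_rot: [-2.077, -2.357, 0.002]
contact_force: [-0.1, -0.0, 0.2]
grip_width: 51.2
grip_force: 0.0
```

Run:
```python
from h import *
s=env.sense();im=env.camera("wrist")
cv2.imwrite("pics/w1.png",im[:,:,::-1])
print(s["t"],s["eef_pos"],Ro.from_rotvec(s["ee_rot"]).as_matrix().round(4),s["contact_force"],s["grip_width"])
for c in green(im)[0]:
    r=cv2.minAreaRect(c);p=cv2.boxPoints(r);P=onz("wrist",p,51,s)
    print(r,P.mean(0).round(1),np.diff(P[:,:2],axis=0).round(1).tolist())
```

```text
2.85 [472.53831852 248.21747438 180.77209163] [[-1.257e-01  9.921e-01 -1.300e-03]
 [ 9.921e-01  1.257e-01 -8.000e-04]
 [-6.000e-04 -1.400e-03 -1.000e+00]] [-0.09187078 -0.00844219  0.18681123] 51.19141223922081
((219.0, 175.5), (41.0, 32.0), 90.0) [440.3 247.7  51. ] [[29.0, 3.7], [4.3, -39.3], [-30.2, -3.9]]
```

View pics/w1.png

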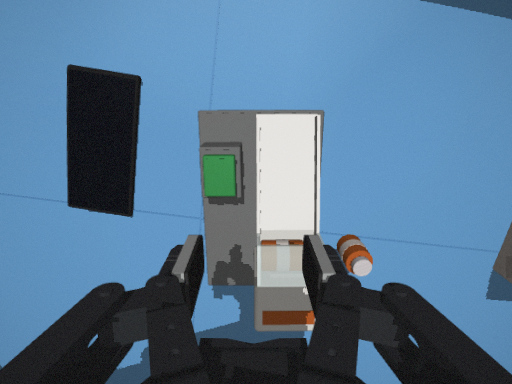

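step_arm(targets=[[0,0.2,-1.1,0,0,0,60],[0,0.2,-1.1,0,0,0,60],[0,0,-1.1,0,0,0,60],[0,0,-1.1,0,0,0,60],[0,0,-1.1,0,0,0,60],[0,0,-1.1,0,0,0,60],[0,0,-1.1,0,0,0,60],[0,0,-1.1,0,0,0,60],[0,0,-1.1,0,0,0,60],[0,0,-1.1,0,0,0,60]])

```text
t: 3.73
eef_pos: [473.1, 252.6, 70.1]
ee_rot: [-2.077, -2.357, 0.0]
contact_force: [-0.1, 0.0, 0.4]
grip_width: 51.1
grip_force: 0.0
```

step_arm(targets=[[0,0,-0.3,0,0,0,60],[0,0,-0.3,0,0,0,60],[0,0,-0.2,0,0,0,60],[0,0,0,0,0,0,60],[0,0,0,0,0,0,60]])

```text
t: 4.15
eef_pos: [473.5, 252.7, 63.7]
ee_rot: [2.077, 2.357, 0.001]
contact_force: [0.0, 0.1, -0.3]
grip_width: 51.3
grip_force: 0.0
```

Run:
```python
from h import *
s=env.sense();im=env.camera("wrist")
cv2.imwrite("pics/w2.png",im[:,:,::-1])
print(s["eef_pos"],s["contact_force"],s["torque"])
for c in green(im)[0]:
    r=cv2.minAreaRect(c);P=onz("wrist",cv2.boxPoints(r),51,s);print(r,P.round(1).tolist())
```

```text
[473.54684535 252.73081998  63.72041725] [ 0.01115056  0.11033615 -0.30658958] [-0.03917154  0.02872758  0.04532561]
((194.48240661621094, 234.56068420410156), (66.86653137207031, 53.43727111816406), 87.70938873291016) [[423.6, 267.4, 51.0], [452.6, 272.3, 51.0], [458.0, 230.9, 51.0], [426.7, 225.2, 51.0]]
```

View pics/w2.png

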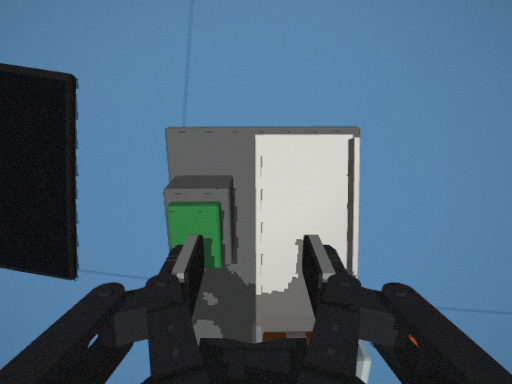

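step_arm(targets=[[0,0,-0.3,0,0,0,60],[0,0,-0.3,0,0,0,60],[0,0,-0.2,0,0,0,60],[0,0,-0.2,0,0,0,60],[0,0,-0.1,0,0,0,60],[0,0,-0.1,0,0,0,60],[0,0,0,0,0,0,60],[0,0,0,0,0,0,60]])

```text
t: 4.87
eef_pos: [473.1, 252.6, 51.3]
ee_rot: [-2.077, -2.357, 0.0]
contact_force: [0.1, 0.0, 1.2]
grip_width: 51.3
grip_force: 0.0
```

step_arm(targets=[[0,0,-0.05,0,0,0,60],[0,0,-0.05,0,0,0,60],[0,0,-0.05,0,0,0,60],[0,0,-0.05,0,0,0,60],[0,0,0,0,0,0,60],[0,0,0,0,0,0,60]])

```text
t: 5.37
eef_pos: [473.1, 252.6, 49.3]
ee_rot: [-2.077, -2.357, 0.0]
contact_force: [-0.2, 0.1, -0.7]
grip_width: 51.4
grip_force: 0.0
```

step_arm(targets=[[0,0,-0.05,0,0,0,60],[0,0,-0.05,0,0,0,60],[0,0,-0.05,0,0,0,60],[0,0,-0.05,0,0,0,60],[0,0,0,0,0,0,60],[0,0,0,0,0,0,60]])

```text
t: 5.87
eef_pos: [473.2, 252.6, 47.3]
ee_rot: [2.077, 2.357, 0.0]
contact_force: [0.5, -0.4, 1.2]
grip_width: 51.0
grip_force: 0.5
```

step_arm(targets=[[0,0,-0.05,0,0,0,60],[0,0,-0.05,0,0,0,60],[0,0,-0.05,0,0,0,60],[0,0,-0.05,0,0,0,60],[0,0,0,0,0,0,60],[0,0,0,0,0,0,60]])

```text
t: 6.37
eef_pos: [473.2, 252.6, 45.3]
ee_rot: [2.077, 2.357, 0.0]
contact_force: [-1.3, -0.3, 2.1]
grip_width: 51.2
grip_force: 0.9
```

step_arm(targets=[[0,0,-0.05,0,0,0,60],[0,0,-0.05,0,0,0,60],[0,0,-0.05,0,0,0,60],[0,0,-0.05,0,0,0,60],[0,0,-0.05,0,0,0,60],[0,0,-0.05,0,0,0,60],[0,0,-0.05,0,0,0,60],[0,0,-0.05,0,0,0,60],[0,0,0,0,0,0,60],[0,0,0,0,0,0,60]])

```text
t: 7.2
eef_pos: [473.2, 252.6, 41.3]
ee_rot: [2.077, 2.357, 0.0]
contact_force: [-1.1, 0.7, 3.3]
grip_width: 51.6
grip_force: 1.6
```

step_arm(targets=[[0,0,-0.05,0,0,0,60],[0,0,-0.05,0,0,0,60],[0,0,-0.05,0,0,0,60],[0,0,-0.05,0,0,0,60],[0,0,0,0,0,0,60],[0,0,0,0,0,0,60]])

```text
t: 7.7
eef_pos: [473.3, 253.1, 39.8]
ee_rot: [-2.077, -2.357, -0.001]
contact_force: [-1.9, 2.3, 6.9]
grip_width: 51.6
grip_force: 3.8
```

Run:
```python
from h import *
s=env.sense();print(s["eef_pos"],s["contact_force"],s["torque"],s["t"])
w=env.camera("wrist");a=env.camera("scene")[150:230,260:380]
b=cv2.resize(a,None,fx=4,fy=4,interpolation=cv2.INTER_CUBIC)
w=w[180:384,100:440];w=cv2.resize(w,(480,288))
cv2.imwrite("pics/c3.png",np.vstack([w,b[:300]])[:,:,::-1])
```

```text
[473.32274263 253.11641862  39.77328893] [-1.85657692  2.28004656  6.89164929] [0.14431445 0.35357215 0.13496761] 7.7
```

View pics/c3.png

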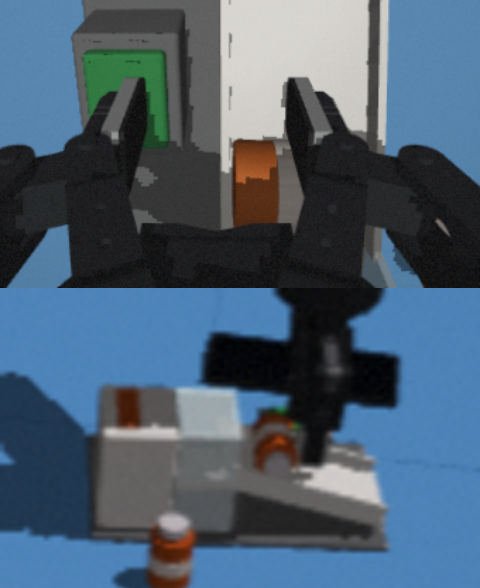

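step_arm(targets=[[0,0,-0.03,0,0,0,60],[0,0,-0.03,0,0,0,60],[0,0,0,0,0,0,60],[0,0,0,0,0,0,60],[0,0,0,0,0,0,60],[0,0,0,0,0,0,60],[0,0,0,0,0,0,60],[0,0,0,0,0,0,60],[0,0,0,0,0,0,60],[0,0,0,0,0,0,60]])

```text
t: 8.63
eef_pos: [473.4, 253.1, 39.7]
ee_rot: [2.077, 2.357, 0.001]
contact_force: [-3.7, 1.4, 11.8]
grip_width: 51.4
grip_force: 5.9
```

Run:
```python
from h import *
def f():
    w=env.camera("wrist")[180:384,100:440];return w
a=f()
for _ in range(8): b=f()
s=env.sense();print(s["eef_pos"],s["contact_force"],s["t"],np.abs(a.astype(int)-b).mean(), np.abs(a.astype(int)-b).max())
c=env.camera("scene")[150:222,260:380]
cv2.imwrite("pics/c4.png",np.vstack([cv2.resize(b,(480,288)),cv2.resize(c,(480,288),interpolation=cv2.INTER_CUBIC)])[:,:,::-1])
```

```text
[473.35854291 253.1275442   39.64003585] [-3.50364671  0.49816861 11.71375484] 9.0833 2.785443098808151 27
```

View pics/c4.png

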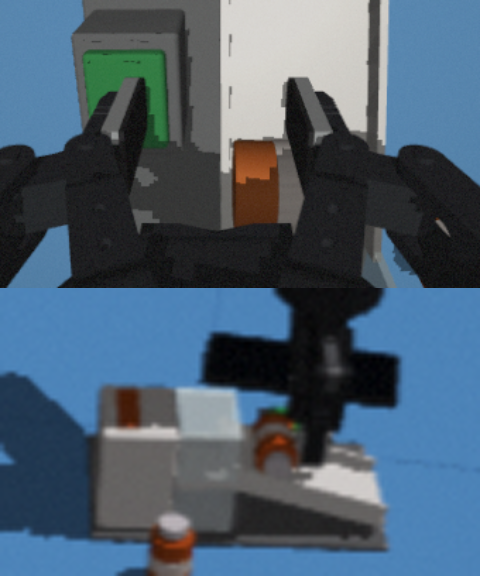

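```bash
python3 -c "
from plant import env
print(env.hand_in())"
```

```text
the job is handed in; nothing more can be done
None
```

I handed the job in with the amber key held fully down and the amber vial at rest on the ramp against the other finger; the blue dispenser was not touched, and it took about 9 of the 38 s.

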